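Pack the last reagent and hold the safe's gate open

ROBOT

A 6-joint arm with a two-finger parallel gripper is mounted at the origin on the work surface. World frame = base frame: x ahead of the robot, y to its left, z up, the work surface at z = 0. Lengths are in m, angles in rad, forces in N, time in s.
With the tool pointing down it reaches from about 0.375 to 0.9 m from the base axis. Payload 3.1 kg.
Tool frame: the origin (TCP) lies at the very end of the fingers, on their centre line; the grasp point (between the pads) lies 19 mm behind it (manip.hold_point_z is the distance from the TCP to the grasp point, in m); y points along the fingers, z is the direction in which the jaws open and shut, and the axes are right-handed (so a half turn about y gives the same grasp; the last joint's range is limited). The gripper opens to 85 mm and grips with 20 to 120 N. Pads are 22 mm wide; open, the fingers measure 114 mm over their backs; the gripper's body (76 mm by 85 mm) begins 54 mm behind the grasp point. The pads swing forward as they close: fully open they stand 13 mm farther back than shut.
Start: joints at [-1.373, 0.527, 1.433, -0, 1.181, -0.178], TCP at [0.23, -0.581, 0.231] pointing down, gripper open.
Joint ranges: [-3.08, 3.08], [-0.75, 2.2], [0.22, 2.44], [-1.43, 4.57], [0, 2.65], [-2.85, 2.85]. Speed limits (rad/s): [2.79, 2.79, 3.14, 3.14, 3.14, 3.14].

INTERFACE

Orientations are given as a unit quaternion [x, y, z, w].
In Python, from station import manip, eyes, workorder gives the robot as it stands. The module is installed in compiled form; this text tells all that it offers.
- The arm moves only by the shell command python3 -m jog 'ROWS' [OPENING] [FORCE]. ROWS is JSON, a list of rows, each a list of 2 entries, a list of its own where there are three numbers: the shift along the tool's x, y, z in cm, then the turn about the tool's y in rad. A call has 1 to 20 rows; each row is the pose to reach, as a shift and turn from the pose commanded when the call began, along the tool's axes at that moment; what a row does not reach only later rows make up. A row lasts 1/12 s, in which the tool goes at most 41.7 mm and 7.16 degrees, less where a joint would pass 70% of its speed; a pose out of reach is approached as far as the arm can. A call with a gripper value outside its range is refused whole. OPENING is the finger opening in cm, from 0 to 8.54, set as the call begins (- or left out, the last holds). The fingers move at their own pace and stop on an object; FORCE is the grip in N (left out, the last holds). Time passes only in rows, so rows that repeat a pose let the fingers close. It gives the time, the measured TCP pose, the force and the opening at its end, in the units of the state.
- manip.sense(): the state, without advancing time (a new reading comes with each control period).
- eyes.snapshot(name): name is "scene" or "top" or "wrist"; returns a dict with "frame" (400x640x3 uint8, red, green, blue), "vfov" (degrees; the focal length in pixels is half the picture's height over the tangent of half this angle, whatever the lens; pixels are square), "cx", "cy" (the principal point, pixels), "rvec" (rotation vector, rad) and "tvec" (3), from world to camera coordinates, as OpenCV has them. Camera axes: x right, y down, z forward; pixel columns grow to the right and rows downward; lengths in m; the calibration is good to about 2 mm. A picture is of the moment at which its call begins. There is no depth.
- workorder.sign_off(): hands the job in, once; it reports no verdict.
The state is a dict: "t": time; "q": joint angles; "qd": joint speeds; "tau": joint torques, N m; "tcp_pos": TCP position; "tool_rot": TCP orientation; "force": force on the tool from outside, world axes, zero at the start; "ft_torque": the same for the moment, N m; "finger_gap": opening from 0.0 (shut) to 1.0 (fully open).
Only numpy, scipy, OpenCV 4.12 (cv2) and the standard library are available. Lean on these libraries where they do the work, as an engineer would, in place of code of your own. Each camera call takes 0.05 s, during which the arm holds its last target. There are 200 camera calls.

TASK

Stand the loose dropper bottle upright in the one empty pocket of the brown reagent kit box and let it go. Then open the small white reagent safe: squeeze together the two tabs of the catch nearest the gate's hinge until they are fully in, then those of the other catch, and swing the clear gate (the black post on it is its handle) out past the click of its detent to about a right angle. Finish while still holding the gate there, wide open (it springs back if let go), so that a colleague can slide the kit in; leave the glucose meter, tube rack and paper carton where they are.

Things in the scene. Friction and masses are not known exactly. Their poses are not given: they have to be found in the camera images.
- bottle: Loose dropper bottle, amber with a white dropper cap, about 0.11 kg. Origin at centre of its underside, z up. Round body 42 mm diameter to 62 mm high, white cap 20 mm diameter from 71 to 116 mm high; grip it by the cap, because the pocket's neighbours leave no room for fingers lower down.
- pocket (a point): Centre of the floor of the kit's empty pocket (front row, middle), 4 mm above the table. The pocket is 50 by 49 mm inside, open above, walls 41 mm above its floor. x and y axes run along the kit's sides.
- kit: Brown card reagent kit box, fixed to the counter, 112 (x) by 164 (y) by 45 mm high, 4 mm walls, 2 by 3 pockets, five of them filled with jars and small boxes up to 68 mm above the counter. Origin at centre of its underside.
- safe: White steel reagent safe, fixed to the counter, 200 deep (x) by 270 wide (y) by 160 mm high. Origin at centre of its underside; its open front faces its own -x (towards the robot). The gate closes the front; its hinge is at the safe's -y end. Both catches stand on its top near the front edge.
- catch_a (a point): First catch, nearest the hinge: point midway between its tabs, 34 mm above the safe's top, axes as the safe's. A tab stands on each side along y, from 3 to 49 mm above the safe's top; outer faces 48 mm apart at rest, 32 mm when fully squeezed. A fixed block 12 mm wide, 24 mm high lies between. Nothing else within 35 mm of the tabs is higher than 18 mm above the safe's top.
- catch_b (a point): The other catch, nearer the gate's black post (the second to squeeze); same make and sizes as the first, 85 mm from it along the safe's +y.
- catch_a_right (a joint): The -y tab of the catch nearest the hinge: black upright plate 26 mm (local x) by 8 mm by 46 mm, which slides along the safe's y towards the other tab. Value: 0 = standing out (may start up to 1.5 mm in), 0.008 m = fully squeezed in; stays where it is left (stiff slide, about 3 N); its hook frees the gate from 0.006 on.
- catch_a_left (a joint): The +y tab of the catch nearest the hinge: black upright plate 26 mm (local x) by 8 mm by 46 mm, which slides along the safe's y towards the other tab. Value: 0 = standing out (may start up to 1.5 mm in), 0.008 m = fully squeezed in; stays where it is left (stiff slide, about 3 N); its hook frees the gate from 0.006 on.
- catch_b_right (a joint): The -y tab of the other catch: black upright plate 26 mm (local x) by 8 mm by 46 mm, which slides along the safe's y towards the other tab. Value: 0 = standing out (may start up to 1.5 mm in), 0.008 m = fully squeezed in; stays where it is left (stiff slide, about 3 N); its hook frees the gate from 0.006 on.
- catch_b_left (a joint): The +y tab of the other catch: black upright plate 26 mm (local x) by 8 mm by 46 mm, which slides along the safe's y towards the other tab. Value: 0 = standing out (may start up to 1.5 mm in), 0.008 m = fully squeezed in; stays where it is left (stiff slide, about 3 N); its hook frees the gate from 0.006 on.
- gate_post (a point): Grip point of the gate's black post, on the post's axis: a round upright post 18 mm diameter standing 58 mm up from the gate's top edge (the gate's top is level with the safe's top, 160 mm); this point is 34 mm above that edge, 240 mm from the hinge axis. It moves with the gate; the post may turn in the grip.
- gate_hinge (a point): Point on the gate's vertical hinge axis at the height of the safe's top. Fixed. Axes as the safe's.
- gate (a joint): Gate angle about its upright hinge. 0 = closed (along the safe's y); grows anticlockwise from above as the free end swings out to the safe's -x; pi/2 = square to the front; stop at 1.8. Locked until both catches are fully squeezed. A spring pulls it shut (about 1.5 N at the post); a detent bump at 0.65 to 0.9 must be pushed over (5 to 8 N at the post); let go beyond it, it falls back to about 1.1.
- meter: Bystander: blue glucose meter 98 x 52 x 20 mm lying flat; origin under its centre.
- rack: Bystander: white tube rack 66 x 130 x 94 mm with tubes; origin under its centre.
- carton: Bystander: paper carton 60 x 100 x 45 mm with a blue band; origin under its centre.

How it is judged:
By the outcome, as a careful person would: the job done as asked, in the order asked, and still so for the second after the job is handed in, while the arm keeps its last pose, push and grip.
It also fails if it takes over 61 s, if anything falls off the work surface, if the arm or the gripper's body presses on something with over 40 N, if the wrist force passes 120 N, or if a joint passes its speed limit or range.

## Working session

There is one attempt and no reset: what is moved stays moved. The work goes in short steps, Python scripts to look and compute and a shell command to move; the robot and the scene stay as the last step left them, time stands still between calls to the robot, and variables do not carry over. Pictures are saved under pics/ and viewed, about 8 in all and at most 12, crops included, and the job is handed in when it is done.

```bash
mkdir -p pics
cat > h.py <<'E'
import numpy as np, cv2
from station import manip, eyes, workorder
def snap(n,f=None):
    s=eyes.snapshot(n)
    if f: cv2.imwrite('pics/'+f,s['frame'][...,::-1])
    return s
def cam(s):
    R=cv2.Rodrigues(np.array(s['rvec'],float))[0];t=np.array(s['tvec'],float).ravel()
    f=200/np.tan(np.radians(s['vfov'])/2); return R,t,f
def ray(s,u,v,z):
    R,t,f=cam(s); d=R.T@np.array([(u-s['cx'])/f,(v-s['cy'])/f,1]);o=-R.T@t
    return o+d*(z-o[2])/d[2]
def proj(s,p):
    R,t,f=cam(s); c=R@np.array(p)+t; return np.array([s['cx']+f*c[0]/c[2],s['cy']+f*c[1]/c[2]])
E
python3 - <<'E'
from h import *
for n in ['scene','top','wrist']:
    s=snap(n,n+'0.png'); R,t,f=cam(s); print(n,-R.T@t,f,s['cx'],s['cy'],R[2])
a=manip.sense(); print(a, manip.hold_point_z)
E
```

```text
scene [ 1.45856296 -0.05207979  0.76458509] 377.06065479645514 317.6834130804521 203.7044366967195 [-0.82214045  0.10078011 -0.56029317]
top [0.39675147 0.05180203 1.34037975] 448.96003051477817 317.1706663377979 197.9629029767812 [ 0.14312248 -0.00313876 -0.98970001]
wrist [ 0.30270885 -0.5526299   0.37370487] 357.77296619255975 318.9796617345603 207.14865388003824 [-0.28524131 -0.10923996 -0.95221008]
{'t': 0.15, 'q': array([-1.37249800e+00,  5.28242955e-01,  1.43362455e+00,  2.16872482e-05,
        1.18139435e+00, -1.78506765e-01]), 'qd': array([ 0.00097619, -0.00434891, -0.00247521, -0.00023172, -0.00054102,
       -0.00061776]), 'tau': array([ 1.36041617e-03, -4.42742014e+01, -1.78275186e+01, -2.89631944e-04,
        5.60913337e-03, -1.23881006e-05]), 'tcp_pos': array([ 0.22988811, -0.58059057,  0.23055909]), 'tool_rot': array([-0.13242983,  0.6951848 , -0.69400441,  0.13243233]), 'force': array([-0.573966  ,  0.02403083,  0.12418875]), 'ft_torque': array([-0.0480871 ,  0.02946039, -0.00937196]), 'finger_gap': 0.9995031051656017} 0.0187
```

View pics/top0.png

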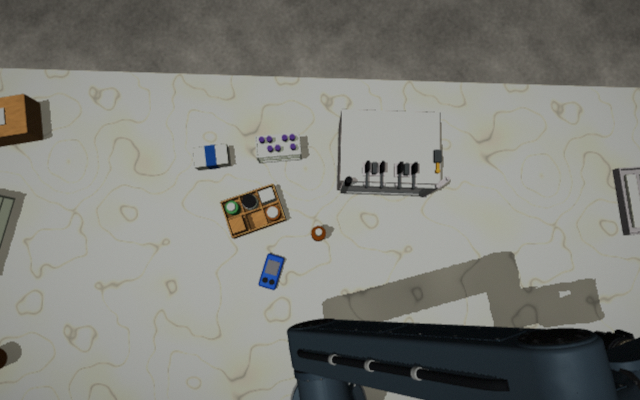

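View pics/scene0.png

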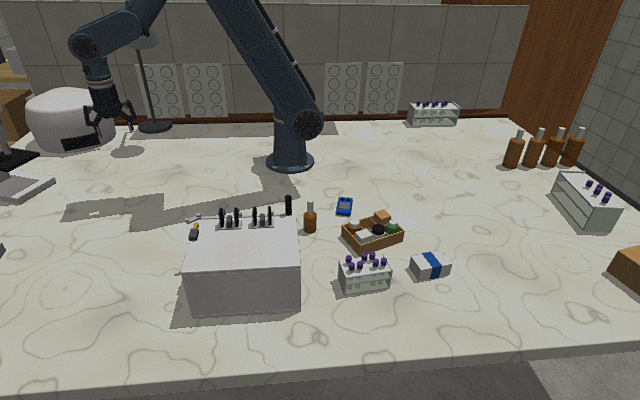

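Run:
```python
from h import *
s=snap('top'); im=s['frame'][...,::-1]
a=cv2.resize(im[175:295,205:345],None,fx=5,fy=5,interpolation=cv2.INTER_CUBIC)
b=cv2.resize(im[100:205,330:460],None,fx=5,fy=5,interpolation=cv2.INTER_CUBIC)
cv2.imwrite('pics/a1.png',a);cv2.imwrite('pics/b1.png',b)
hsv=cv2.cvtColor(im,cv2.COLOR_BGR2HSV)
for name,(u,v),z in [('capA',(318,232),.11),('kit',(254,211),.045),('post',(348,182),.218),('meter',(272,271),.02),('rack',(280,147),.094),('carton',(212,156),.045)]:
    print(name,ray(s,u,v,z))
```

```text
capA [0.4805952  0.04278868 0.11      ]
kit [0.54017162 0.22965565 0.045     ]
post [ 0.60246159 -0.02880314  0.218     ]
meter [0.36960357 0.17214645 0.02      ]
rack [0.7203666  0.15816158 0.094     ]
carton [0.69939895 0.36156452 0.045     ]
```

View pics/a1.png

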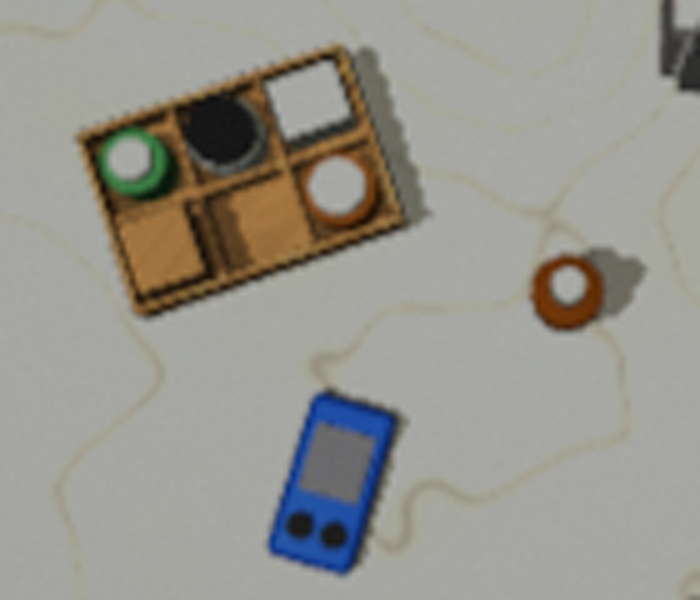

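View pics/b1.png

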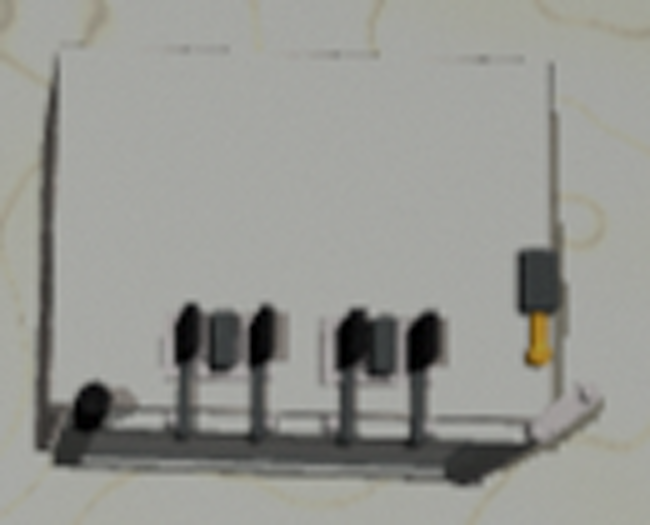

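Run:
```python
from h import *
s=snap('top')
A=lambda x,y,z: ray(s,205+(x+.5)/5-.5,175+(y+.5)/5-.5,z)
B=lambda x,y,z: ray(s,330+(x+.5)/5-.5,100+(y+.5)/5-.5,z)
np.set_printoptions(precision=4,suppress=True)
print('cap',A(568,285,.116),'base circ',A(567,292,.062))
k=np.array([A(*p,.045) for p in [(80,135),(340,48),(405,222),(145,312)]]);print('kit',k,k.mean(0))
y=k[0]-k[1]+k[3]-k[2]; th=np.arctan2(-y[0],y[1]); print('yaw',th,np.linalg.norm(y)/2,np.linalg.norm(k[0]-k[3]),np.linalg.norm(k[1]-k[2]))
ex=np.array([np.cos(th),np.sin(th)]); print('pocket approx',k.mean(0)[:2]-ex*.0265)
print('post',B(95,390,.218))
bl,br=B(57,50,.16),B(550,60,.16); print(bl,br,np.linalg.norm(bl-br))
for n,p in dict(bL=(190,310),bR=(264,312),aL=(357,316),aR=(429,318)).items(): print(n,B(*p,.209))
# wrist detection / tool axes
from scipy.spatial.transform import Rotation as Ro
a=manip.sense(); print(Ro.from_quat(a['tool_rot']).as_matrix())
```

```text
cap [0.4813 0.0423 0.116 ] base circ [0.481  0.0424 0.062 ]
kit [[0.5646 0.328  0.045 ]
 [0.6207 0.1793 0.045 ]
 [0.5197 0.1372 0.045 ]
 [0.4632 0.2844 0.045 ]] [0.5421 0.2322 0.045 ]
yaw 0.3634008128891719 0.15833206283307724 0.11036248943111525 0.10937112825425681
pocket approx [0.5173 0.2228]
post [ 0.6139 -0.0301  0.218 ]
[ 0.8136 -0.0097  0.16  ] [ 0.8168 -0.2798  0.16  ] 0.27011622740148045
bL [ 0.6591 -0.0789  0.209 ]
bR [ 0.6593 -0.1171  0.209 ]
aL [ 0.6587 -0.1651  0.209 ]
aR [ 0.6588 -0.2023  0.209 ]
[[-0.9299 -0.0002  0.3679]
 [-0.3679  0.001  -0.9299]
 [-0.0002 -1.     -0.001 ]]
```

```bash
cat >> h.py <<'E'
np.set_printoptions(precision=4,suppress=True)
from scipy.spatial.transform import Rotation as Ro
def go(*targets,yaw=None):
    a=manip.sense();M=Ro.from_quat(a['tool_rot']).as_matrix();p=a['tcp_pos']
    print('t',a['t'],'tcp',p,'yawz',np.arctan2(M[1,2],M[0,2]),'gap',a['finger_gap'],'F',a['force'])
    for T in targets: print(T,'-> cm',(M.T@(np.array(T)-p))*100)
    if yaw is not None: print('turn',np.arctan2(M[1,2],M[0,2])-yaw)
E
python3 -c "
from h import *
go((.4813,.0423,.2),(.4813,.0423,.15))"
```

```text
t 0.25 tcp [ 0.2299 -0.5808  0.2308] yawz -1.1940101875980895 gap 1.0023293998182157 F [-0.7808  0.2719  0.5409]
(0.4813, 0.0423, 0.2) -> cm [-46.3004   3.1407 -48.6875]
(0.4813, 0.0423, 0.15) -> cm [-46.2995   8.1407 -48.6825]
```

```bash
python3 -m jog '[[[-46.3,3.1,-48.7],0],[[-46.3,3.1,-48.7],0],[[-46.3,3.1,-48.7],0],[[-46.3,3.1,-48.7],0],[[-46.3,3.1,-48.7],0],[[-46.3,3.1,-48.7],0],[[-46.3,3.1,-48.7],0],[[-46.3,3.1,-48.7],0],[[-46.3,3.1,-48.7],0],[[-46.3,3.1,-48.7],0],[[-46.3,3.1,-48.7],0],[[-46.3,3.1,-48.7],0],[[-46.3,3.1,-48.7],0],[[-46.3,3.1,-48.7],0],[[-46.3,3.1,-48.7],0],[[-46.3,3.1,-48.7],0],[[-46.3,3.1,-48.7],0],[[-46.3,3.1,-48.7],0]]' 8.54 40
python3 - <<'E'
from h import *
s=snap('wrist','w1.png'); go((.4813,.0423,.078))
print(proj(s,(.4813,.0423,.116)), cam(s)[0].T@-cam(s)[1])
E
```

```text
t: 1.75
tcp_pos: [0.4819, 0.0444, 0.2002]
tool_rot: [0.134, -0.694, 0.694, -0.134]
force: [-0.1, -0.4, -0.0]
finger_gap: 0.999
t 1.8 tcp [0.4812 0.0428 0.2001] yawz -1.190761090649386 gap 1.000976608591785 F [-1.5378  0.4683 -0.7568]
(0.4813, 0.0423, 0.078) -> cm [-0.0012 12.214   0.05  ]
[321.2182 216.066 ] [0.5544 0.0729 0.3435]
```

View pics/w1.png

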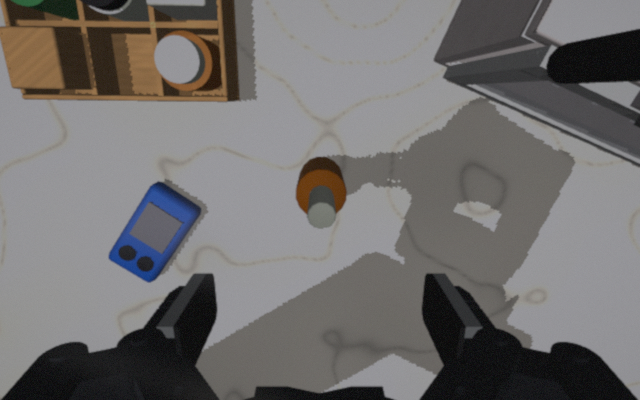

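```bash
python3 -m jog '[[[0,4,0.05],0],[[0,8,0.05],0],[[0,10.5,0.05],0],[[0,12.2,0.05],0],[[0,12.2,0.05],0],[[0,12.2,0.05],0]]' 
python3 -m jog '[[[0,0,0],0],[[0,0,0],0],[[0,0,0],0],[[0,0,0],0],[[0,0,0],0],[[0,0,0],0],[[0,0,0],0],[[0,0,0],0]]' 0 40
python3 - <<'E'
from h import *
s=snap('wrist');
E
python3 - <<'E'
import cv2
from h import *
# measure kit from pics/w1 (camera pose of that moment: recompute by hand from stored print not needed)
go((.5173,.2228,.20),yaw=-1.208)
E
```

```text
t: 2.3
tcp_pos: [0.4807, 0.04, 0.0779]
tool_rot: [-0.132, 0.695, -0.695, 0.131]
force: [0.2, 0.6, 0.2]
finger_gap: 1.001
t: 2.97
tcp_pos: [0.4819, 0.0417, 0.079]
tool_rot: [0.132, -0.694, 0.695, -0.133]
force: [-0.2, -0.8, 7.4]
finger_gap: 0.225
t 3.0167 tcp [0.4819 0.0417 0.079 ] yawz -1.1937195334470305 gap 0.22099007593093634 F [-1.2714  0.3174  6.3967]
(0.5173, 0.2228, 0.2) -> cm [ -9.9721 -12.1028 -15.5305]
turn 0.01428046655296944
```

```bash
python3 -m jog '[[[0,-3,0],0],[[0,-6,0],0],[[0,-9,0],0],[[0,-11,0],0],[[-3,-11,-4],0],[[-5,-11,-8],0],[[-8,-11,-12],0],[[-10,-11,-15.5],0.015],[[-10,-11,-15.5],0.015],[[-10,-11,-15.5],0.015]]'
python3 - <<'E'
from h import *
s=snap('wrist'); t=snap('top')
go((.5173,.2228,.083),yaw=-1.208)
im=np.vstack([cv2.resize(s['frame'][60:400,140:500],None,fx=1,fy=1),]);
b=cv2.resize(t['frame'][170:250,205:300],None,fx=4.2,fy=4.2,interpolation=cv2.INTER_CUBIC)
H=max(im.shape[0],b.shape[0]); pad=lambda x:np.vstack([x,np.zeros((H-x.shape[0],x.shape[1],3),np.uint8)])
cv2.imwrite('pics/p2.png',np.hstack([pad(im),pad(b)])[...,::-1])
for p in [(.5173,.2228,.083-.075),(.5173,.2228,.045)]: print(proj(s,p)-[140,60],proj(t,p))
th=.363;R=np.array([[np.cos(th),-np.sin(th)],[np.sin(th),np.cos(th)]]);c=np.array([.5421,.2322])
for d in [(-.056,.082),(-.056,-.082),(.056,-.082),(.056,.082)]:
  p=c+R@d; print(d,proj(s,(*p,.045))-[140,60],proj(t,(*p,.045)))
np.savez('p2.npz',**{k:np.array(v) for k,v in s.items()})
E
```

```text
t: 3.85
tcp_pos: [0.5178, 0.2267, 0.1881]
tool_rot: [-0.128, 0.696, -0.695, 0.129]
force: [0.0, -0.6, -1.5]
finger_gap: 0.22
t 3.95 tcp [0.5166 0.2231 0.1877] yawz -1.2065993161509865 gap 0.22200601994398053 F [-0.3548 -0.566  -1.5886]
(0.5173, 0.2228, 0.083) -> cm [-0.0724 10.4676  0.0471]
turn 0.0014006838490134843
[182.8123 122.8847] [257.5567 220.1307]
[183.1725 133.5592] [255.9722 218.9273]
(-0.056, 0.082) [ 87.1692 166.5293] [231.9721 237.8538]
(-0.056, -0.082) [278.9023 167.0458] [286.1092 219.3152]
(0.056, -0.082) [291.7288  29.1218] [273.9588 183.2675]
(0.056, 0.082) [75.9789 28.6563] [220.356  201.3516]
```

View pics/p2.png

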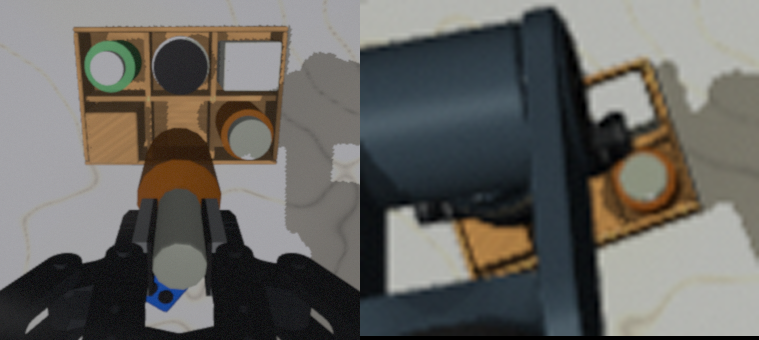

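```bash
python3 -m jog '[[[-0.26,1,-0.1],0],[[-0.26,3.5,-0.1],0],[[-0.26,5.5,-0.1],0],[[-0.26,7,-0.1],0],[[-0.26,8.5,-0.1],0],[[-0.26,10,-0.1],0],[[-0.26,10.3,-0.1],0],[[-0.26,10.3,-0.1],0],[[-0.26,10.3,-0.1],0]]'
python3 - <<'E'
from h import *
go()
s=snap('wrist');
im=s['frame'][:,100:540]
cv2.imwrite('pics/p3.png',im[...,::-1])
E
```

```text
t: 4.7
tcp_pos: [0.5195, 0.2233, 0.0851]
tool_rot: [0.127, -0.696, 0.696, -0.126]
force: [-0.2, 0.6, -0.3]
finger_gap: 0.223
t 4.7 tcp [0.5195 0.2233 0.0851] yawz -1.2106373892194888 gap 0.22289315561389145 F [-0.1645  0.5846 -0.2605]
```

View pics/p3.png

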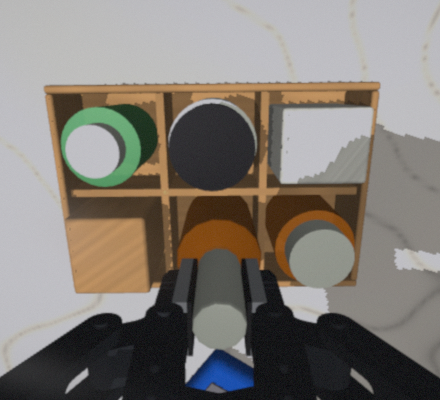

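```bash
python3 -m jog '[[[0,0.15,0],0],[[0,0.25,0],0],[[0,0.25,0],0]]'
python3 -m jog '[[[0,0,0],0],[[0,0,0],0],[[0,0,0],0],[[0,0,0],0],[[0,-4,0],0],[[0,-8,0],0],[[0,-12,0],0],[[0,-16,0],0],[[0,-16,0],0]]' 6.5
python3 - <<'E'
from h import *
s=snap('wrist');t=snap('scene')
# catch points
th=.012;ex=np.array([np.cos(th),np.sin(th)])
a=np.array([.659,-.1837]);
go((.66,-.1837,.30),(.66,-.1837,.175),yaw=-1.559)
b=cv2.resize(t['frame'][185:265,170:420],None,fx=3,fy=3,interpolation=cv2.INTER_CUBIC)
w=cv2.resize(s['frame'],None,fx=.7,fy=.7,interpolation=cv2.INTER_AREA); w=np.hstack([w,np.zeros((w.shape[0],750-w.shape[1],3),np.uint8)])
cv2.imwrite('pics/p4.png',np.vstack([b,w])[...,::-1])
E
```

```text
t: 5.0
tcp_pos: [0.5197, 0.2243, 0.0831]
tool_rot: [0.127, -0.696, 0.696, -0.127]
force: [0.2, -0.0, -0.6]
finger_gap: 0.226
t: 5.75
tcp_pos: [0.5245, 0.2257, 0.2513]
tool_rot: [-0.121, 0.696, -0.695, 0.133]
force: [0.1, -0.3, -0.5]
finger_gap: 0.761
t 5.85 tcp [0.5206 0.2247 0.245 ] yawz -1.208829829131942 gap 0.7657123812073529 F [-0.7683 -0.7113 -0.7786]
(0.66, -0.1837, 0.3) -> cm [ 1.3957 -5.4717 43.1378]
(0.66, -0.1837, 0.175) -> cm [ 1.4595  7.0282 43.1284]
turn 0.350170170868058
```

View pics/p4.png

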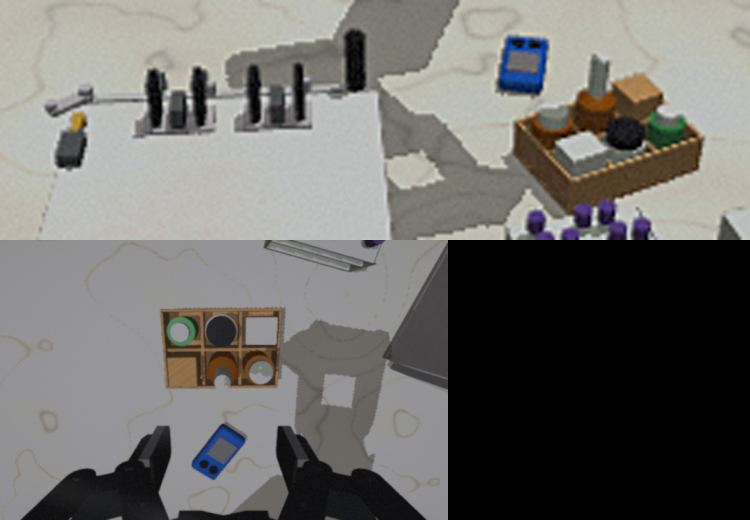

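```bash
python3 -m jog '[[[0,-3,1],0],[[0,-5.5,4],0],[[1.4,-5.5,43.1],0.35],[[1.4,-5.5,43.1],0.35],[[1.4,-5.5,43.1],0.35],[[1.4,-5.5,43.1],0.35],[[1.4,-5.5,43.1],0.35],[[1.4,-5.5,43.1],0.35],[[1.4,-5.5,43.1],0.35],[[1.4,-5.5,43.1],0.35],[[1.4,-5.5,43.1],0.35],[[1.4,-5.5,43.1],0.35],[[1.4,-5.5,43.1],0.35],[[1.4,-5.5,43.1],0.35],[[1.4,-5.5,43.1],0.35],[[1.4,-5.5,43.1],0.35],[[1.4,-5.5,43.1],0.35]]' 6.5 30
python3 - <<'E'
from h import *
s=snap('wrist','w5.png')
go((.66,-.1837,.18),yaw=-1.559)
for n,y in [('bL',-.079),('bR',-.117),('aL',-.165),('aR',-.2023)]: print(n,proj(s,(.66,y,.209)))
np.savez('w5.npz',**{k:np.array(v) for k,v in s.items()})
E
```

```text
t: 7.27
tcp_pos: [0.6586, -0.1818, 0.2976]
tool_rot: [-0.005, 0.707, -0.707, 0.005]
force: [-0.1, 0.6, 0.7]
finger_gap: 0.762
t 7.3167 tcp [ 0.6588 -0.182   0.2979] yawz -1.5570372502426297 gap 0.7543346747991916 F [ 0.5895 -0.1012 -0.2671]
(0.66, -0.1837, 0.18) -> cm [-0.1231 11.7911  0.1789]
turn 0.001962749757370208
bL [167.9937 208.4561]
bR [223.717  209.1312]
aL [294.0566 209.9834]
aR [348.6795 210.6452]
```

View pics/w5.png

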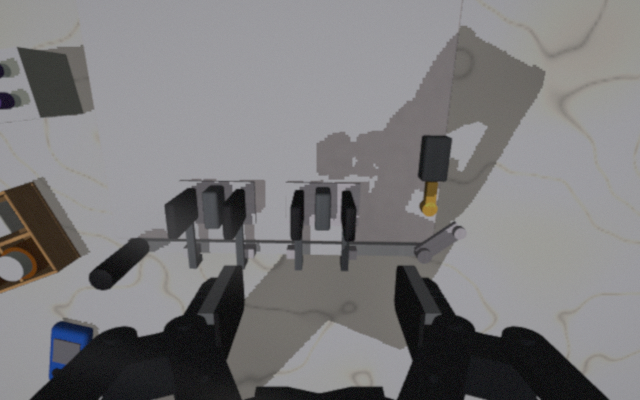

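Run:
```python
from h import *
d=np.load('w5.npz'); s={k:d[k] for k in d}
im=s['frame']; g=im.max(2)
m=(g<45).astype(np.uint8)
sub=m.copy(); sub[:182]=0; sub[270:]=0; sub[:,:155]=0; sub[:,370:]=0
sub[238:]=0
n,l,st,c=cv2.connectedComponentsWithStats(sub)
for i in range(1,n):
  if st[i,4]>60:
    x,y,w,h,A=st[i]; print(st[i], 'top outer faces y:',ray(s,x-.5,(y+h/2),.209)[:2],ray(s,x+w-.5,y+h/2,.209)[:2],'x at bottom row',ray(s,x+w/2,y+h-.5,.209)[0],'x at top row z.163',ray(s,x+w/2,y-.5,.209)[0])
ps=(g<45).astype(np.uint8);ps[:,155:]=0;ps[:225]=0;ps[300:]=0;ps[:,:80]=0
n,l,st,c=cv2.connectedComponentsWithStats(ps);print(st[1:])
```

```text
[205 186  41  49 899] top outer faces y: [ 0.6588 -0.1038] [ 0.6592 -0.1318] x at bottom row 0.6413467402314 x at top row z.163 0.6766517094684216
[169 188  28  31 457] top outer faces y: [ 0.6636 -0.0798] [ 0.6638 -0.0988] x at bottom row 0.6528464783435327 x at top row z.163 0.6749110301734038
[316 188  14   6  82] top outer faces y: [ 0.6736 -0.1795] [ 0.6737 -0.1889] x at bottom row 0.6719293890039176 x at top row z.163 0.6760952546639988
[291 190  13  48 526] top outer faces y: [ 0.6571 -0.1625] [ 0.6572 -0.1714] x at bottom row 0.6397330670790574 x at top row z.163 0.6744954230484043
[342 191  14  47 560] top outer faces y: [ 0.6572 -0.1975] [ 0.6573 -0.2071] x at bottom row 0.6401991678329965 x at top row z.163 0.6742384812345333
[[  90  242   57   47 1213]
 [ 133  243    1    1    1]
 [ 135  243    1    1    1]
 [ 147  249    1    1    1]]
```

```bash
python3 -m jog '[[[0.18,3,0.25],0],[[0.18,6.5,0.25],0],[[0.18,9,0.25],0],[[0.18,10.8,0.25],0],[[0.18,11.8,0.25],0],[[0.18,11.8,0.25],0],[[0.18,11.8,0.25],0]]'
python3 -m jog '[[[0,0,0],0],[[0,0,0],0],[[0,0,0],0],[[0,0,0],0],[[0,0,0],0],[[0,0,0],0],[[0,0,0],0],[[0,0,0],0],[[0,0,0],0],[[0,0,0],0]]' 0 35
python3 -c "
from h import *
go()"
```

```text
t: 7.9
tcp_pos: [0.6576, -0.1858, 0.1803]
tool_rot: [0.004, -0.707, 0.707, -0.005]
force: [0.0, 0.5, 0.6]
finger_gap: 0.763
t: 8.73
tcp_pos: [0.6586, -0.1845, 0.1831]
tool_rot: [-0.002, 0.708, -0.706, 0.006]
force: [-0.7, 4.8, 6.4]
finger_gap: 0.34
t 8.7333 tcp [ 0.6586 -0.1845  0.1831] yawz -1.5593590248524354 gap 0.34033446088040137 F [-0.6738  4.8108  6.3575]
```

```bash
python3 -m jog '[[[0,0,0],0],[[0,0,0],0],[[0,0,0],0],[[0,0,0],0],[[0,-3,0],0],[[0,-6,0],0],[[0,-7,0],0],[[0,-7,-4],0],[[0,-7,-8.5],0],[[0,-7,-8.5],0],[[0,-7,-8.5],0]]' 6.5 35
python3 - <<'E'
from h import *
go((.6575,-.0992,.180),yaw=-1.559)
s=snap('wrist')
im=cv2.resize(s['frame'][120:300,200:480],None,fx=2.8,fy=2.8,interpolation=cv2.INTER_CUBIC); cv2.imwrite('pics/p6.png',im[...,::-1])
for y in (-.0752,-.1232,-.1685,-.2005): print((proj(s,(.645,y,.209))-[200,120])*2.8)
E
```

```text
t: 9.65
tcp_pos: [0.6558, -0.0986, 0.2495]
tool_rot: [-0.006, 0.707, -0.707, 0.005]
force: [0.2, -0.5, -0.2]
finger_gap: 0.76
t 9.65 tcp [ 0.6558 -0.0986  0.2495] yawz -1.55530459055931 gap 0.7599247677646015 F [ 0.2069 -0.5398 -0.1525]
(0.6575, -0.0992, 0.18) -> cm [-0.1784  6.9512  0.063 ]
turn 0.003695409440690023
[214.5203 383.5713]
[452.2826 386.7222]
[676.3868 389.6921]
[834.5285 391.7879]
```

View pics/p6.png

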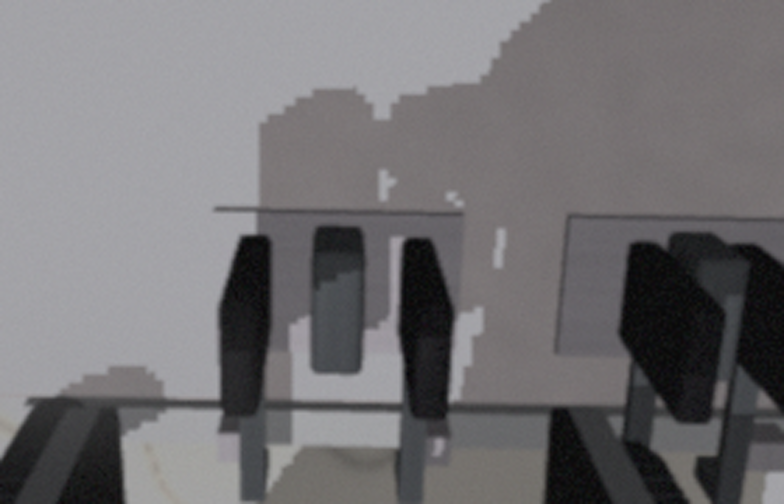

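```bash
python3 -m jog '[[[-0.15,3,0.1],0],[[-0.15,5,0.1],0],[[-0.15,6.4,0.1],0],[[-0.15,6.95,0.1],0],[[-0.15,6.95,0.1],0],[[-0.15,6.95,0.1],0]]'
python3 -m jog '[[[0,0,0],0],[[0,0,0],0],[[0,0,0],0],[[0,0,0],0],[[0,0,0],0],[[0,0,0],0],[[0,0,0],0],[[0,0,0],0],[[0,0,0],0],[[0,0,0],0]]' 0 35
python3 -m jog '[[[0,0,0],0],[[0,0,0],0],[[0,0,0],0],[[0,0,0],0],[[0,-3,0],0],[[0,-6,0],0],[[0,-9,0],0],[[0,-9,0],0],[[0,-9,0],0]]' 6.5 35
python3 - <<'E'
from h import *
go((.614,-.0301,.28),yaw=-1.559)
s=snap('wrist','w7.png'); print(proj(s,(.6139,-.0301,.218)))
g=s['frame'].max(2)
np.savez('w7.npz',**{k:np.array(v) for k,v in s.items()})
t=snap('top','t7.png')
E
```

```text
t: 10.2
tcp_pos: [0.6581, -0.1034, 0.1804]
tool_rot: [0.004, -0.707, 0.707, -0.004]
force: [0.7, -0.0, 1.4]
finger_gap: 0.758
t: 11.03
tcp_pos: [0.6588, -0.0995, 0.183]
tool_rot: [-0.003, 0.708, -0.706, 0.005]
force: [-0.9, 7.3, 6.8]
finger_gap: 0.344
t: 11.78
tcp_pos: [0.659, -0.1031, 0.2729]
tool_rot: [0.002, -0.706, 0.708, -0.006]
force: [-0.6, -0.3, -0.5]
finger_gap: 0.761
t 11.7833 tcp [ 0.659  -0.1031  0.2729] yawz -1.55935871830462 gap 0.7609592110569299 F [-0.606  -0.2808 -0.4586]
(0.614, -0.0301, 0.28) -> cm [ 4.4099 -0.7529 -7.346 ]
turn -0.000358718304620087
[201.9846 296.565 ]
```

View pics/w7.png

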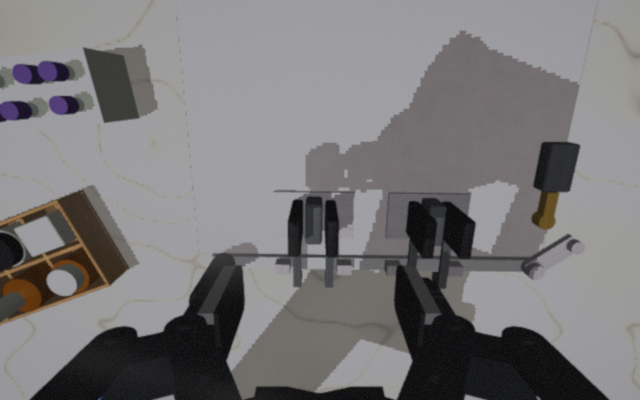

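Run:
```python
from h import *
d=np.load('w5.npz'); s={k:d[k] for k in d}
print('post from w5',ray(s,103,276,.218), proj(s,(.6139,-.0301,.218)),proj(s,(.6139,-.0301,.160)))
t=eyes.snapshot('scene'); print('scene pred',proj(t,(.6139,-.0301,.218)),'seen',170+355/3,185+32/3)
go((.6139,-.0301,.26),(.6139,-.0301,.176),yaw=-2.356)
```

```text
post from w5 [ 0.6127 -0.0317  0.218 ] [100.3966 274.4261] [140.1138 241.3407]
scene pred [287.4308 195.9839] seen 288.3333333333333 195.66666666666666
t 11.9333 tcp [ 0.6567 -0.1021  0.2686] yawz -1.5592827873585717 gap 0.7614050765899089 F [-0.7353  0.1681 -0.9186]
(0.6139, -0.0301, 0.26) -> cm [ 4.1925  0.8828 -7.2495]
(0.6139, -0.0301, 0.176) -> cm [ 4.1659  9.2828 -7.2418]
turn 0.7967172126414281
```

```bash
python3 -m jog '[[[2,0,-4],0.12],[[4.25,0,-7.2],0.24],[[4.25,0,-7.2],0.36],[[4.25,0,-7.2],0.48],[[4.25,0,-7.2],0.6],[[4.25,0,-7.2],0.72],[[4.25,0,-7.2],0.8],[[4.25,0,-7.2],0.8],[[4.25,4,-7.2],0.8],[[4.25,7,-7.2],0.8],[[4.25,9.2,-7.2],0.8],[[4.25,9.2,-7.2],0.8],[[4.25,9.2,-7.2],0.8]]' 6.5 60
python3 -m jog '[[[0,0,0],0],[[0,0,0],0],[[0,0,0],0],[[0,0,0],0],[[0,0,0],0],[[0,0,0],0],[[0,0,0],0],[[0,0,0],0],[[0,0,0],0],[[0,0,0],0]]' 0 60
python3 - <<'E'
from h import *
# arc: hinge = post - 240mm along safe y ; relative to current tcp as post
a=manip.sense();p=a['tcp_pos'];go()
M=Ro.from_quat(a['tool_rot']).as_matrix(); sy=.012
h=p[:2]-.24*np.array([-np.sin(sy),np.cos(sy)]); print('hinge',h)
for th in np.arange(.1,1.66,.1):
    q=h+.24*np.array([-np.sin(th+sy),np.cos(th+sy)]); print(round(th,2),q,(M.T@np.array([*(q-p[:2]),0])*100).round(2))
E
```

```text
t: 13.02
tcp_pos: [0.6131, -0.0305, 0.1764]
tool_rot: [-0.269, -0.653, 0.653, 0.273]
force: [0.5, 1.3, 1.2]
finger_gap: 0.762
t: 13.85
tcp_pos: [0.6147, -0.0327, 0.1803]
tool_rot: [-0.272, -0.652, 0.654, 0.27]
force: [-2.3, -4.4, 3.0]
finger_gap: 0.195
t 13.85 tcp [ 0.6147 -0.0327  0.1803] yawz -2.357633764460604 gap 0.19493816788757443 F [-2.3467 -4.3643  3.0092]
hinge [ 0.6176 -0.2727]
0.1 [ 0.5908 -0.0342] [ 1.59 -0.    1.8 ]
0.2 [ 0.5671 -0.038 ] [ 2.98 -0.01  3.75]
0.3 [ 0.5439 -0.0443] [ 4.18 -0.01  5.83]
0.4 [ 0.5215 -0.0528] [ 5.16 -0.01  8.02]
0.5 [ 0.5    -0.0634] [ 5.92 -0.01 10.29]
0.6 [ 0.4797 -0.0762] [ 6.45 -0.01 12.63]
0.7 [ 0.4608 -0.091 ] [ 6.74 -0.   15.02]
0.8 [ 0.4435 -0.1075] [ 6.79  0.   17.41]
0.9 [ 0.4278 -0.1257] [ 6.61  0.   19.81]
1.0 [ 0.4141 -0.1454] [ 6.18  0.01 22.17]
1.1 [ 0.4024 -0.1664] [ 5.52  0.02 24.47]
1.2 [ 0.3929 -0.1884] [ 4.64  0.02 26.7 ]
1.3 [ 0.3856 -0.2112] [ 3.53  0.03 28.83]
1.4 [ 0.3806 -0.2347] [ 2.22  0.04 30.84]
1.5 [ 0.378  -0.2586] [ 0.72  0.05 32.71]
1.6 [ 0.3778 -0.2826] [-0.97  0.06 34.42]
```

```bash
python3 -m jog '[[[0.8,0,0.9],0],[[1.6,0,1.8],0],[[2.3,0,2.8],0],[[3,0,3.75],0],[[3.6,0,4.8],0],[[4.2,0,5.8],0],[[4.7,0,6.9],0],[[5.2,0,8],0],[[5.2,0,8],0]]'
python3 - <<'E'
from h import *
go()
s=snap('top')
cv2.imwrite('pics/t8.png',cv2.resize(s['frame'][80:330,250:500],None,fx=2.2,fy=2.2)[...,::-1])
E
```

```text
t: 14.6
tcp_pos: [0.5198, -0.0493, 0.1801]
tool_rot: [0.272, 0.654, -0.652, -0.271]
force: [-0.6, 5.6, 4.0]
finger_gap: 0.194
t 14.6 tcp [ 0.5198 -0.0493  0.1801] yawz -2.3584519348034316 gap 0.19370438517589875 F [-0.6155  5.6438  4.0028]
```

View pics/t8.png

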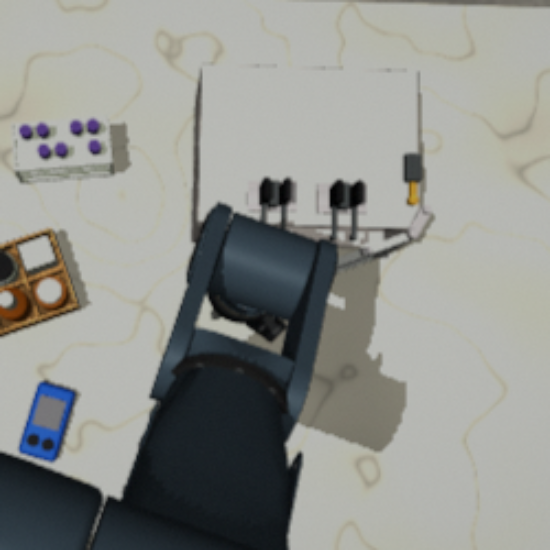

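```bash
python3 -m jog '[[[0.4,0,1.15],0],[[0.75,0,2.3],0],[[1.0,0,3.5],0],[[1.25,0,4.65],0],[[1.4,0,5.8],0],[[1.55,0,7],0],[[1.6,0,8.2],0],[[1.6,0,9.4],0],[[1.5,0,10.6],0],[[1.4,0,11.8],0],[[1.2,0,13],0],[[1,0,14.2],0],[[0.7,0,15.3],0],[[0.3,0,16.5],0],[[0.3,0,16.5],0]]'
python3 -c "
from h import *
go((.3796,-.2427,.18),(.3768,-.2705,.18))"
```

```text
t: 15.9
tcp_pos: [0.4001, -0.1649, 0.1798]
tool_rot: [-0.271, -0.653, 0.653, 0.272]
force: [-4.3, 1.8, 10.3]
finger_gap: 0.2
t 15.9 tcp [ 0.4001 -0.1649  0.1798] yawz -2.3592917225225456 gap 0.19964636054673282 F [-4.3253  1.7832 10.3278]
(0.3796, -0.2427, 0.18) -> cm [-4.07   -0.0218  6.9365]
(0.3768, -0.2705, 0.18) -> cm [-5.8445 -0.0219  9.0947]
```

```bash
python3 -m jog '[[[-0.4,0,1.1],0],[[-0.9,0,2.2],0],[[-1.4,0,3.3],0],[[-2,0,4.35],0],[[-2.6,0,5.4],0],[[-3.3,0,6.35],0],[[-4.0,0,7.3],0],[[-4.8,0,8.25],0],[[-5.4,0,8.9],0],[[-6,0,9.5],0],[[-6,0,9.5],0],[[-6,0,9.5],0],[[-6,0,9.5],0]]'
python3 - <<'E'
from h import *
go()
a=manip.sense()['tcp_pos'];h=np.array([.6176,-.2727]);d=a[:2]-h
print('angle',np.arctan2(-d[0],d[1])-.012,np.linalg.norm(d))
s=snap('top');t=snap('scene')
A=cv2.resize(s['frame'][80:330,220:500],None,fx=1.6,fy=1.6);B=cv2.resize(t['frame'][150:330,160:440],None,fx=1.25,fy=1.25)
B=np.vstack([B,np.zeros((A.shape[0]-B.shape[0],B.shape[1],3),np.uint8)])
cv2.imwrite('pics/f9.png',np.hstack([A,B])[...,::-1])
E
```

```text
t: 16.98
tcp_pos: [0.3768, -0.2742, 0.1799]
tool_rot: [-0.272, -0.653, 0.653, 0.271]
force: [-1.1, 1.7, 5.9]
finger_gap: 0.19
t 16.9833 tcp [ 0.3768 -0.2742  0.1799] yawz -2.358765356752774 gap 0.1902463194810259 F [-1.129   1.6715  5.9155]
angle 1.5651744424166465 0.24080566758964317
```

Run:
```python
from h import *
t=snap('scene')['frame'].astype(int); o=cv2.imread('pics/scene0.png')[...,::-1].astype(int)
d=np.abs(t-o).max(2)
for n,(x0,y0,x1,y1) in dict(meter=(334,194,356,218),rack=(334,262,394,296),carton=(406,248,454,284)).items(): print(n,np.median(d[y0:y1,x0:x1]),(d[y0:y1,x0:x1]>50).mean())
p=cv2.imread('pics/p4.png')[:240,:,::-1]; p=cv2.resize(p,(250,80),interpolation=cv2.INTER_AREA).astype(int)
k=np.abs(p-t[185:265,170:420]).max(2)[5:65,165:240]; print('kit+bottle since release',np.median(k),(k>50).mean())
go()
```

```text
meter 5.0 0.0
rack 4.0 0.0
carton 5.0 0.0
kit+bottle since release 4.0 0.024666666666666667
t 17.1333 tcp [ 0.3768 -0.2741  0.1799] yawz -2.358521042515956 gap 0.19022699429573472 F [-1.7843  1.4541  8.0117]
```

```bash
python3 -c "
from station import workorder
print(workorder.sign_off())"
```

```text
the job is handed in; nothing more can be done
None
```

The dropper bottle stands upright in the kit's empty pocket. The safe is unlocked, and the arm is still holding the gate open at about a right angle. I handed the job in at about 17 s of the 61 s allowed.

- **Bottle:** I gripped it by the cap, lowered it into the pocket and let it go. A camera view after release showed it upright. A later scene picture showed almost no change there since (2.5 % of pixels).
- **Catches:** I squeezed the hinge-side catch first, then the other. Each closed to a finger reading of about 29 mm, below the 32 mm given for fully in. The grip readings on the cap and post also came out 1–1.5 mm low. Pictures of both catches showed the tabs in, and the gate came free.
- **Gate:** The arm's position puts it at about 1.57 rad from closed, about 0.24 m from my estimated hinge point. The finger reading (about 16 mm) shows the post is still in the grip, and the force on the tool is under 10 N.
- **Bystanders:** The meter, rack and carton look the same as in the first scene picture.

I couldn't look at a final picture of the open gate because the 12-picture limit was reached. The final gate angle therefore rests on the arm's position and the grip reading. The last view, at about 0.4 rad, showed the gate opening with the post.

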